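# Clamp the lid in the indexing nest, then hold its index plunger out

### The job

Wind the handwheel clockwise until the clamp head has come down and its rubber pad presses firmly on the aluminium lid in the nest, so that the lid cannot shift. Only then pull the red knob of the sprung index plunger straight up as far as it goes and finish still holding it there, the pin clear of its hole and the lid clamped, so that I can index the nest to the next screw hole. Do not turn the nest yourself, and leave the other things on the bench where they are.

Things in the scene. Friction and masses are not known exactly. Their poses are not given: they have to be found in the camera images.
- spindle_axis (a point): Point on the handwheel's vertical axis, level with the middle of its crank handle, 0.25 m above the bench. Aluminium wheel 98 mm across, rim top 25 mm below this point, on the column at the back of the grey fixture; nothing near it is higher. The point's x axis is the fixture's, pointing from the nest to the column, away from the robot; the nest's centre is 120 mm back along it.
- crank_grip (a point): Centre of the handwheel's black upright crank handle: a freely spinning round grip 17 mm across and 44 mm tall (22 mm above and below this point), 38 mm out from the wheel's axis. Held from above it can be led round the axis without turning the gripper. It takes 2 to 5 N to move, some 2 N more when the pad has met the lid, and stops dead 1.3 rad after that.
- handwheel (a joint): Angle of the handwheel in rad, growing clockwise as seen from above; clockwise lowers the clamp head, 20 mm a turn (0.0032 m a rad). The screw does not run back by itself when let go. At the start it stands between 1 and 6.5; the pad meets the lid at 13.8 and its spring is fully pressed in at 15.1.
- pad_face (a point): Centre of the underside of the pressure pad: a black rubber ring 48 mm across under the arm of the clamp head, right above the middle of the lid. It starts 23 to 41 mm above the lid and goes straight down.
- pressure_pad: The pressure pad itself, origin at the centre of its underside. It spins freely about the vertical and is sprung: on meeting the lid it gives up to 4 mm into the clamp head (5 N at first touch, 29 N at 4 mm), after which the head stops dead.
- lid: Turned aluminium lid lying loose in the black nest, 116 mm across the flange, 24 mm high with a boss of 75 mm; origin at the centre of its underside.
- lid_top (a point): Centre of the top of the lid's boss, 24 mm above its underside, 70 mm above the bench; z up. The pad presses here.
- pull_knob (a point): Red pull knob of the index plunger at the front (robot's side) of the fixture, 76 mm from the nest's centre; 26 mm across, 24 mm high, 17 mm at its foot; this point is its centre, 86 mm above the bench with the pin in its hole, z up. A sleeve 16 mm across is below it, on a bracket 30 mm wide whose top is 26 mm below the knob's centre; 45 mm beside it is free.
- plunger (a joint): Lift of the index plunger in m: 0 with the pin 8 mm deep in its hole, 0.012 at its upper stop. A spring pulls it back into the hole, with 6 N at 0 and 15 N at 0.012; it does not stay up by itself.
- nest (a joint): Angle of the indexing nest in rad (steel plate 168 mm across, eight index holes, carrying the lid), 0 at the start. Locked by the index pin, free to turn with the pin out.
- screwdriver: Bystander: screwdriver, 163 mm long, lying on the bench.
- next_lid: Bystander: a second aluminium lid, 116 mm across, on the bench.
- spray_can: Bystander: white and orange spray can, 66 mm across and 271 mm tall.
- lacquer_pot: Bystander: small pot of orange lacquer with a brush, 43 mm across and 130 mm tall.
- spacer: Bystander: aluminium block, 50 by 30 by 20 mm.
- bush: Bystander: brass bush, 24 mm across and 22 mm high.
Mind the look-alikes: they are no part of the job. Leave any orange look-alike of the lid alone.

How it is judged:
By the outcome, as a careful person would: the job done as asked, in the order asked, and still so for the second after the job is handed in, while the arm keeps its last pose, push and grip.
It also fails if it takes over 67 s, if anything falls off the work surface, if the arm or the gripper's body presses on something with over 40 N, if the wrist force passes 120 N, or if a joint passes its speed limit or range.

### The arm

A 6-joint arm with a two-finger parallel gripper is mounted at the origin on the work surface; the furniture and walls round the work are solid. World frame = base frame: x ahead of the robot, y to its left, z up, the work surface at z = 0. Lengths are in mm, angles in degrees, forces in N, time in s.
With the tool pointing down it reaches from about 350 to 850 mm from the base axis. Payload 8.1 kg.
Tool frame: the origin (TCP) lies at the centre of the arm's flange, where the gripper is bolted on; the fingertips stand 173 mm ahead of it and the grasp point (between the pads) lies 155 mm ahead of it; z points along the fingers, y is the line along which they close (so a half turn about z gives the same grasp; the last joint's range is limited). The gripper opens to 85 mm and grips with 20 to 120 N. Pads are 22 mm wide; open, the fingers measure 114 mm over their backs; the gripper's body (76 mm by 85 mm) begins 54 mm behind the grasp point. The pads swing forward as they close: fully open they stand 13 mm farther back than shut.
Start: joints at [-81.498, 7.471, 85.268, -0, 87.261, -4.893], TCP at [139.026, -583.677, 404.692] pointing down, gripper open.
Joint ranges: [-169.43, 169.43], [-51.17, 129.36], [1.28, 143.12], [-76.62, 256.62], [0, 156.53], [-152.29, 152.29]. Speed limits (degrees/s): [136.94, 136.94, 159.86, 180, 180, 180].

### API

Orientations are given as [roll, pitch, yaw] about the fixed x, y, z axes, in that order (R = Rz(yaw) Ry(pitch) Rx(roll)).
In Python, from bench import * gives the robot as it stands.
- The arm moves only by the shell command python3 -m jog 'ROWS' [FORCE]. ROWS is text: rows parted by semicolons, each of 7 numbers parted by spaces: the shift along the tool's x, y, z scaled (see below), then the turn, a rotation vector about the tool's x, y, z scaled (see below), then the closure, from -1 (fully open) to 1 (shut). In form: tx ty tz wx wy wz hand; .... A call has 1 to 5 rows; each row shifts and turns the commanded pose from where the row before left it, along the tool's axes as they then stand; what a row does not reach is not made up. The controller multiplies each number of a shift by 0.1 m and each number of a turn by 60 degrees. A row lasts 1/8 s, in which the tool goes at most 62.5 mm and 10.7 degrees, less where a joint would pass 70% of its speed; a pose out of reach is approached as far as the arm can. A call with a number of a shift or a turn outside -1 to 1 is refused whole. A call with a gripper value outside its range is refused whole. The fingers move at their own pace and stop on an object; FORCE is the grip in N (left out, the last holds). Time passes only in rows, so rows that do not move let the fingers close. It gives the time, the measured TCP pose, the force, the opening and the grip force at its end, in the units of the state.
- sense(): the state, without advancing time (a new reading comes with each control period).
- snapshot(name): name is "scene" or "top"; returns a dict with "img" (420x560x3 uint8, red, green, blue), "fx", "fy", "cx", "cy" (pixels), "extrinsics" (4x4, takes a point from camera to world coordinates). Camera axes: x right, y down, z forward; pixel columns grow to the right and rows downward; lengths in mm; the calibration is good to about 2 mm. A picture is of the moment at which its call begins. There is no depth.
- hand_in(): hands the job in; it is judged then, once.
The state is a dict: "time": time; "joint_pos": joint angles; "qd": joint speeds; "joint_efforts": joint torques, N m; "tool_pos": TCP position; "tcp_rot": TCP orientation; "ft_force": force on the tool from outside, world axes, zero at the start; "wrist_torque": the same for the moment, N m; "finger_gap": finger opening in mm; "grip_force": force on a finger pad.
Only numpy, scipy, OpenCV 4.12 (cv2) and the standard library are available. Lean on these libraries where they do the work, as an engineer would, in place of code of your own. Each camera call takes 0.05 s, during which the arm holds its last target. There are 200 camera calls.

## Working session

There is one attempt and no reset: what is moved stays moved. The work goes in short steps, Python scripts to look and compute and a shell command to move; the robot and the scene stay as the last step left them, time stands still between calls to the robot, and variables do not carry over. Pictures are saved under pics/ and viewed, at most 12 in all, crops included, and the job is handed in when it is done.

```bash
mkdir -p pics; ls; python3 - <<'E'
from bench import *
import cv2,numpy as np
s=sense();print({k:np.round(v,2).tolist() for k,v in s.items()})
for n in("scene","top"):
    d=snapshot(n);cv2.imwrite(f"pics/{n}0.png",d["img"][:,:,::-1]);print(n,d["fx"],d["fy"],d["cx"],d["cy"],np.round(d["extrinsics"],3).tolist())
E
```

```text
pics
{'time': 0.0, 'joint_pos': [-81.5, 7.51, 85.33, -0.0, 87.26, -4.89], 'qd': [0.04, 0.07, -0.04, 0.02, -0.06, 0.05], 'joint_efforts': [-0.0, -56.94, -50.05, -0.0, 0.02, -0.0], 'tool_pos': [138.99, -583.44, 403.66], 'tcp_rot': [-179.9, -0.01, 13.4], 'ft_force': [0.41, -0.0, 0.68], 'wrist_torque': [-0.0, 0.04, 0.01], 'grip_force': 0.0, 'finger_gap': 85.15}
scene 523.9093127916875 523.9093127916875 276.54213555986416 206.8617929441201 [[-0.795, -0.302, 0.526, -276.253], [-0.607, 0.362, -0.708, 1095.124], [0.023, -0.882, -0.471, 895.409], [0.0, 0.0, 0.0, 1.0]]
top 420.4296385492123 420.4296385492123 280.41319342887635 215.20922524478638 [[-0.019, -0.984, 0.179, 272.848], [-1.0, 0.022, 0.015, 13.034], [-0.019, -0.178, -0.984, 1486.941], [0.0, 0.0, 0.0, 1.0]]
```

View pics/scene0.png

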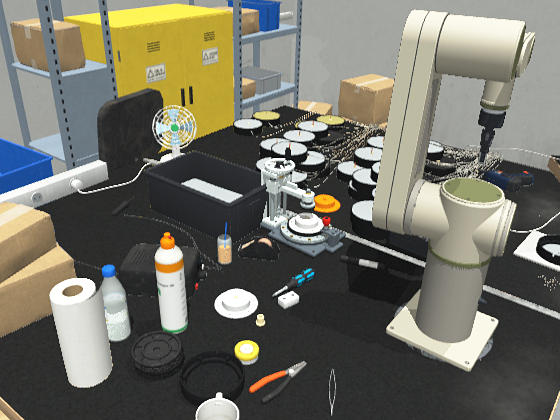

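View pics/top0.png

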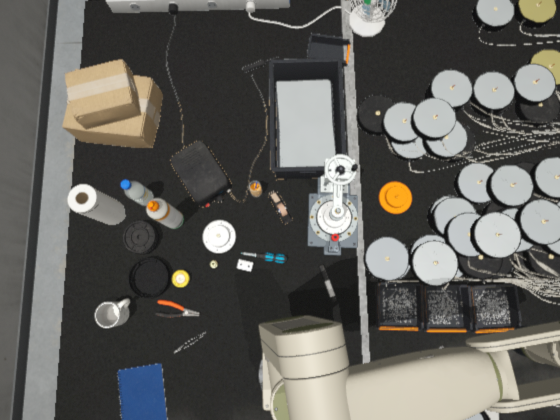

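In the scene view the fixture's handwheel is near (275,168) and the red knob near (326,222). In the top view the wheel is near (340,169), the nest near (333,217) and the knob near (335,238). Things that could be mistaken for them:
- Lids: the next lid at top (219,236), the orange look-alike at (395,197) and the many grey discs on the right. The lid I want is the one in the nest at (333,217).
- Red or orange things: the pliers at (178,308) and the can top at (153,208). The knob is the red spot on the fixture.

I'll check this in one close crop.

```bash
python3 - <<'E'
import cv2,numpy as np
a=cv2.imread("pics/scene0.png")[145:265,245:355];b=cv2.imread("pics/top0.png")[145:265,290:390]
f=lambda i:cv2.resize(i,None,fx=3.7,fy=4.6 if 0 else 3.7,interpolation=cv2.INTER_CUBIC)
cv2.imwrite("pics/crop0.png",np.hstack([f(a),f(b)]))
E
```

```text
(no output)
```

View pics/crop0.png

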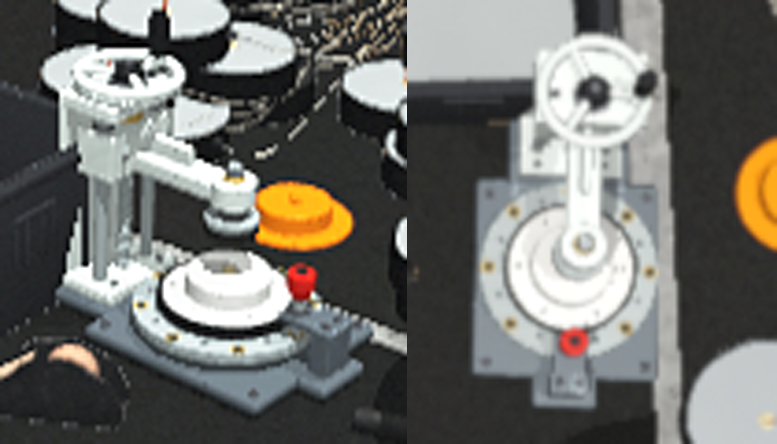

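The crop shows the wheel with its black upright crank grip at top pixel about (354.6,167.4) and scene pixel about (287.7,155). The red knob on the front bracket stands clear, and the lid sits in the nest under the pad.

```bash
cat > h.py <<'E'
from bench import *
import cv2,numpy as np
def ray(d,u,v):
    E=np.array(d["extrinsics"]);r=E[:3,:3]@[(u-d["cx"])/d["fx"],(v-d["cy"])/d["fy"],1];return E[:3,3],r
def plane(d,u,v,z):
    o,r=ray(d,u,v);return o+r*(z-o[2])/r[2]
def tri(d1,p1,d2,p2):
    o,r=ray(d1,*p1);q,s=ray(d2,*p2);t=np.linalg.lstsq(np.c_[r,-s],q-o,rcond=None)[0]
    a,b=o+r*t[0],q+s*t[1];return (a+b)/2,np.linalg.norm(a-b)
def proj(d,P):
    E=np.array(d["extrinsics"]);c=E[:3,:3].T@(np.array(P)-E[:3,3]);return np.array([d["fx"]*c[0]/c[2]+d["cx"],d["fy"]*c[1]/c[2]+d["cy"]])
def blob(d,roi,f):
    x0,y0,x1,y1=roi;m=f(d["img"][y0:y1,x0:x1].astype(int)).astype(np.uint8)
    n,l,st,c=cv2.connectedComponentsWithStats(m);i=1+np.argmax(st[1:,4]);return c[i]+[x0,y0],st[i,4]
red=lambda m:(m[...,0]>120)&(m[...,1]<70)&(m[...,2]<70)
dark=lambda m:m.max(2)<75
E
python3 - <<'E'
from h import *
t=snapshot("top");s=snapshot("scene")
kt,_=blob(t,(320,228,350,250),red);ks,_=blob(s,(315,210,340,235),red)
print("knob",kt,ks,tri(t,kt,s,ks),plane(t,*kt,94),plane(s,*ks,86))
ct,n=blob(t,(349,160,360,174),dark);cs,m=blob(s,(283,149,294,161),dark)
print("crank",ct,n,cs,m,tri(t,ct,s,cs),plane(t,*ct,262),plane(s,*cs,255))
# wheel: bright blob, filled, top
g=t["img"][150:190,320:362].min(2);mm=(g>150).astype(np.uint8)
cnt=max(cv2.findContours(mm,0,1)[0],key=cv2.contourArea);print(cv2.boundingRect(cnt),cv2.minEnclosingCircle(cnt))
for u,v in((340.8,169.9),):
  print("wheel",plane(t,u,v,222))
print(plane(s,279.6,164.5,222))
print("hub", proj(t,[615,0,225]))
# nest plate: dark nest outer / lid flange approx centre
print("lid crop",plane(t,290+(572-407)/3.7,145+268/3.7,55))
E
```

```text
knob [334.52631579 236.57894737] [326.01785714 220.67857143] (array([ 451.02717066, -144.53911676,   87.38613906]), np.float64(0.8642275642664631)) [ 449.80488381 -143.99693385   94.        ] [ 452.67681051 -146.49738326   86.        ]
crank [354.08695652 167.52173913] 23 [288.03614458 154.87951807] 83 (array([ 642.88529359, -195.90788613,  241.57727755]), np.float64(0.38799182866406884)) [ 636.64736678 -192.57471398  262.        ] [ 624.21934706 -169.36699252  255.        ]
(0, 0, 41, 40) ((20.0, 19.5), 27.933053970336914)
wheel [ 641.86310209 -157.72277299  222.        ]
[ 643.61880836 -151.80890964  222.        ]
hub [290.29560909 179.18038865]
lid crop [ 521.23552227 -151.39625648   55.        ]
```

```bash
python3 -m jog '0 0 -0.33 0 0 0.112 -1; 0 0 -0.33 0 0 0.112 -1; 0.45 -0.35 0 0 0 0 -1; 0.45 -0.35 0 0 0 0 -1; 0.45 -0.35 0 0 0 0 -1' 60; python3 -m jog '0.45 -0.35 0 0 0 0 -1; 0.45 -0.35 0 0 0 0 -1; 0.45 -0.35 0 0 0 0 -1; 0.45 -0.35 0 0 0 0 -1; 0.45 -0.35 0 0 0 0 -1'
```

```text
time: 0.82
tool_pos: [275.1, -477.6, 470.6]
tcp_rot: [-180.0, -0.0, -0.1]
ft_force: [0.6, -0.6, 0.2]
finger_gap: 85.3
grip_force: 0.0
time: 1.45
tool_pos: [500.5, -302.6, 470.6]
tcp_rot: [180.0, 0.0, -0.0]
ft_force: [0.0, -0.2, -0.1]
finger_gap: 85.4
grip_force: 0.0
```

```bash
python3 -m jog '0.45 -0.35 0 0 0 0 -1; 0.45 -0.35 0 0 0 0 -1; 0.44 -0.36 0 0 0 0 -1; 0 0 0 0 0 0 -1'; python3 - <<'E'
from h import *
t=snapshot("top");s=snapshot("scene")
c=lambda d,P,w:cv2.resize(d["img"][P[1]-w:P[1]+w,P[0]-w:P[0]+w],(400,400),interpolation=cv2.INTER_CUBIC)
cv2.imwrite("pics/a1.png",np.hstack([c(s,(285,150),50),c(t,(350,165),50)])[:,:,::-1])
E
```

```text
time: 1.95
tool_pos: [635.7, -194.7, 469.0]
tcp_rot: [-179.9, 0.1, 0.2]
ft_force: [-0.0, -1.0, 0.9]
finger_gap: 85.5
grip_force: 0.0
```

View pics/a1.png

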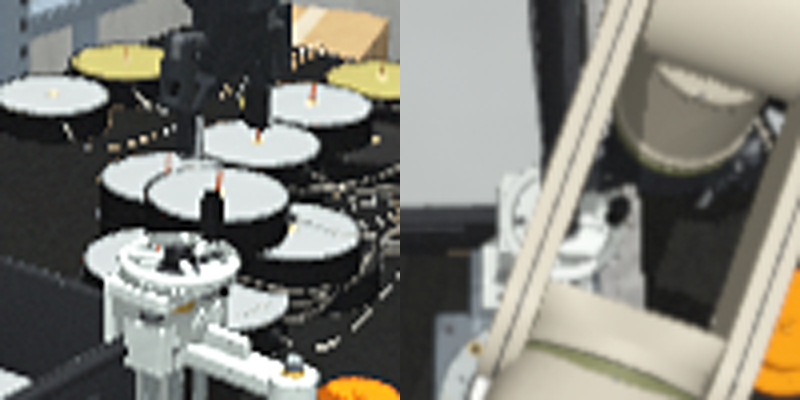

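The left crop shows the fingers at crop x about 195 and 258, straddling the handle at about 212 (full scene pixel about (288,147..156)), and they look a little off centre. I'll check this with projections.

```bash
python3 - <<'E'
from h import *
t=snapshot("top");s=snapshot("scene")
for P in([637.5,-194,272],[637.5,-194,230],[636.5,-184,272],[643.5,-156.5,222]): print(P,proj(s,P),proj(t,P))
x,y,z=sense()["tool_pos"]
for dy in(-43,0,43): print(dy,proj(s,[x,y+dy,z-155]),proj(s,[x,y+dy,z-173]))
x0,y0=280,140
print(s["img"][140:166,280:296].max(2))
for z in(250,262,272): print(z,tri(t,(354.09,167.52),s,(288,151)),plane(s,288,147.5,272))
E
```

```text
[637.5, -194, 272] [289.4075791  146.71176279] [355.06337245 166.26580686]
[637.5, -194, 230] [288.96277508 158.77548021] [352.94650195 170.25026014]
[636.5, -184, 272] [287.82163172 147.6645034 ] [351.72818176 166.6666032 ]
[643.5, -156.5, 222] [280.5069183  164.06490234] [340.38291901 169.40180905]
-43 [299.73541287 130.3140716 ] [299.49337547 135.56736164]
0 [291.96386027 133.81472625] [291.7567688  139.14567274]
43 [283.9034043 137.4455159] [283.73404066 142.85631984]
[[235 238 208 205 219 199 217 198 187 135 103 136 150 160 175 201]
 [203 178 175 201 223 193 187 195 164 136 100  12  20  26  58  97]
 [170 203 204 211 222 207 211 215 208 173 179 202 200 201 150 142]
 [212 229 229 227 227 227 230 231 236 206 208 236 234 235 224 222]
 [228 227 227 227 227 228 228 230 236 195 216 232 230 229 230 231]
 [226 227 227 227 227 227 227 231 239 183 220 232 229 229 230 228]
 [227 227 227 227 228 229 235 238 240 186 226 231 228 228 228 228]
 [227 227 228 228 229 236 151 152 151 109 255 231 229 228 228 228]
 [226 227 226 226 231 242  46  11  17  10 255 232 228 228 227 228]
 [226 226 226 227 23
[... 824 characters left out ...]
9 197 178 136  24  19  24]
 [ 69  36  29 157 255 255 205 188 169 168 190 183 184 183  36  18]
 [ 47  39  35 124 244 194 154 127  54  77 125 175 255 210  97  23]
 [ 41  49  33  19 138  57  58 110 108  83 149 173 255 255 255  56]
 [250 255  67   9 130  64  78 199 247 248 152 172 255 255 255  68]]
250 (array([ 639.63457297, -192.70803369,  256.66368677]), np.float64(3.1462625419227015)) [ 636.9051324  -185.52000016  272.        ]
262 (array([ 639.63457297, -192.70803369,  256.66368677]), np.float64(3.1462625419227015)) [ 636.9051324  -185.52000016  272.        ]
272 (array([ 639.63457297, -192.70803369,  256.66368677]), np.float64(3.1462625419227015)) [ 636.9051324  -185.52000016  272.        ]
```

```bash
python3 -m jog '0.03 -0.02 0 0 0 0 -1; 0 0 0.3 0 0 0 -1; 0 0 0.28 0 0 0 -1; 0 0 0 0 0 0 1; 0 0 0 0 0 0 1' 60; python3 -m jog '0 0 0 0 0 0 1; 0 0 0 0 0 0 1;0 0 0 0 0 0 1; 0 0 0 0 0 0 1'
```

```text
time: 2.78
tool_pos: [636.3, -196.6, 414.2]
tcp_rot: [180.0, -0.1, -0.1]
ft_force: [0.2, -0.5, 0.5]
finger_gap: 51.7
grip_force: 0.0
time: 3.28
tool_pos: [637.2, -193.0, 415.4]
tcp_rot: [-179.8, -0.2, 0.1]
ft_force: [-0.0, 14.7, 7.9]
finger_gap: 15.0
grip_force: 58.7
```

```bash
python3 -m jog '0 0 0 0 0 0 1; 0 0 0 0 0 0 1'; python3 - <<'E'
from h import *
for i in range(3):
    s=sense();print(np.round(s["tool_pos"],1),np.round(s["ft_force"],1),s["finger_gap"])
t=snapshot("top");s=snapshot("scene")
c=lambda d,P,w:cv2.resize(d["img"][P[1]-w:P[1]+w,P[0]-w:P[0]+w],(400,400),interpolation=cv2.INTER_CUBIC)
cv2.imwrite("pics/a2.png",c(s,(287,155),35)[:,:,::-1])
E
```

```text
time: 3.52
tool_pos: [637.1, -193.0, 415.4]
tcp_rot: [-179.8, -0.2, 0.1]
ft_force: [-1.0, 15.6, 8.0]
finger_gap: 15.1
grip_force: 58.7
[ 637.1 -193.   415.4] [-1.  15.6  8. ] 15.135234661638513
[ 637.1 -193.   415.4] [-1.  15.6  8. ] 15.135234661638513
[ 637.1 -193.   415.4] [-1.  15.6  8. ] 15.135234661638513
```

View pics/a2.png

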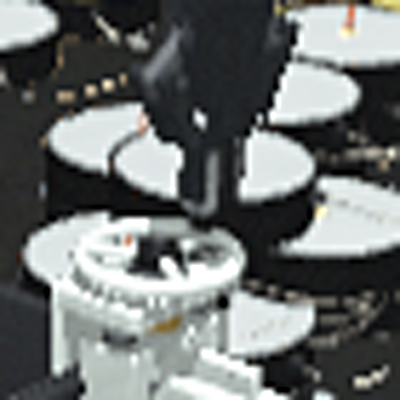

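The fingers hold the black grip. It sits about 38 mm from the wheel axis at roughly (644,-155.6). I'll wind in 20° chords of 13.2 mm.

```bash
python3 -m jog '0 -0.025 -0.02 0 0 0 1; -0.124 -0.045 0 0 0 0 1; -0.101 -0.085 0 0 0 0 1; -0.066 -0.114 0 0 0 0 1;  0 0 0 0 0 0 1'
```

```text
time: 4.25
tool_pos: [606.4, -168.8, 415.6]
tcp_rot: [180.0, 0.1, -0.0]
ft_force: [-7.0, 0.3, 2.7]
finger_gap: 15.3
grip_force: 59.5
```

```bash
python3 -m jog '-0.023 -0.13 0 0 0 0 1; 0.023 -0.13 0 0 0 0 1; 0.066 -0.114 0 0 0 0 1; 0.101 -0.085 0 0 0 0 1;  0.124 -0.045 0 0 0 0 1'; python3 -m jog '0.132 0 0 0 0 0 1;0.124 0.045 0 0 0 0 1;0.101 0.085 0 0 0 0 1;0.066 0.114 0 0 0 0 1;0.023 0.13 0 0 0 0 1'; python3 -m jog '-0.023 0.13 0 0 0 0 1;-0.066 0.114 0 0 0 0 1; -0.101 0.085 0 0 0 0 1;-0.124 0.045 0 0 0 0 1;-0.132 0 0 0 0 0 1'
```

```text
time: 4.88
tool_pos: [636.1, -116.8, 415.6]
tcp_rot: [-179.9, 0.1, 0.0]
ft_force: [-4.4, 2.3, 2.1]
finger_gap: 15.3
grip_force: 59.7
time: 5.5
tool_pos: [680.2, -156.1, 415.5]
tcp_rot: [-180.0, 0.2, -0.0]
ft_force: [-19.0, 4.0, 7.7]
finger_gap: 15.0
grip_force: 60.2
time: 6.12
tool_pos: [636.6, -192.3, 415.6]
tcp_rot: [-179.9, -0.1, 0.0]
ft_force: [3.9, 7.9, 0.1]
finger_gap: 15.0
grip_force: 59.6
```

```bash
python3 - <<'E'
from h import *
s=snapshot("scene")
I=np.vstack([cv2.imread("pics/scene0.png")[180:240,280:340],s["img"][180:240,280:340,::-1]])
cv2.imwrite("pics/a3.png",cv2.resize(np.hstack([I[:60],I[60:]]),(800,400),interpolation=cv2.INTER_CUBIC))
C=np.array([451,-144.5])+76*np.array([.9977,-.067])
for z in (70,75,80,90,100,110):print(z,proj(s,[*C,z]))
E
```

```text
70 [306.81984101 217.36630045]
75 [306.89759163 216.01451668]
80 [306.97555935 214.65895827]
90 [307.13214976 211.93645412]
100 [307.28961959 209.19866026]
110 [307.44797627 206.44544755]
```

View pics/a3.png

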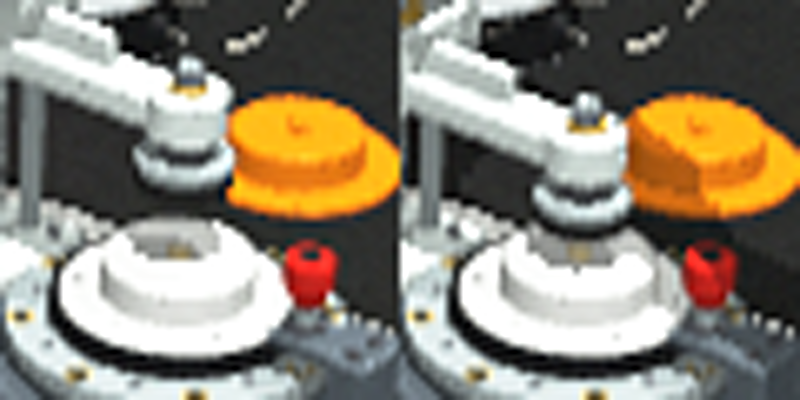

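The clamp head has come down 20 mm in the first turn, and the pad (crop about (583,207)) is still about 20 mm above the boss. That leaves about one more turn to contact, then 1.3 rad.

```bash
python3 -m jog '-0.14 -0.045 0 0 0 0 1; -0.101 -0.085 0 0 0 0 1; -0.066 -0.114 0 0 0 0 1;-0.023 -0.13 0 0 0 0 1; 0.023 -0.13 0 0 0 0 1'; python3 -m jog '0.066 -0.114 0 0 0 0 1; 0.101 -0.085 0 0 0 0 1;  0.124 -0.045 0 0 0 0 1; 0.132 0 0 0 0 0 1;0.124 0.045 0 0 0 0 1'; python3 -m jog '0.101 0.085 0 0 0 0 1;0.066 0.114 0 0 0 0 1;0.023 0.13 0 0 0 0 1; -0.023 0.13 0 0 0 0 1;-0.066 0.114 0 0 0 0 1'; python3 - <<'E'
from h import *
s=snapshot("scene")
cv2.imwrite("pics/a4.png",cv2.resize(s["img"][180:240,280:340,::-1],(400,400),interpolation=cv2.INTER_CUBIC))
E
```

```text
time: 6.8
tool_pos: [604.9, -142.8, 415.5]
tcp_rot: [180.0, 0.1, -0.1]
ft_force: [-3.3, -2.8, 3.7]
finger_gap: 15.4
grip_force: 60.0
time: 7.42
tool_pos: [660.8, -121.6, 415.6]
tcp_rot: [-179.9, 0.0, 0.0]
ft_force: [-5.3, -2.3, 5.1]
finger_gap: 15.2
grip_force: 60.3
time: 8.05
tool_pos: [670.4, -179.3, 415.4]
tcp_rot: [-179.8, 0.1, 0.0]
ft_force: [-8.4, 11.2, 8.4]
finger_gap: 15.1
grip_force: 60.6
```

View pics/a4.png

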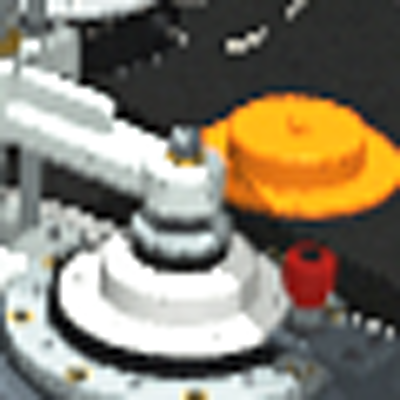

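The pad is now just above the boss. I'll continue with the force watched after each call.

```bash
python3 -m jog '-0.101 0.085 0 0 0 0 1;-0.124 0.045 0 0 0 0 1;-0.132 0 0 0 0 0 1;0 0 0 0 0 0 1'; python3 -m jog '-0.124 -0.045 0 0 0 0 1; -0.101 -0.085 0 0 0 0 1;0 0 0 0 0 0 1';python3 -m jog '-0.066 -0.114 0 0 0 0 1;-0.023 -0.13 0 0 0 0 1; 0 0 0 0 0 0 1'
```

```text
time: 8.6
tool_pos: [634.7, -192.1, 415.5]
tcp_rot: [-179.9, -0.1, 0.0]
ft_force: [0.7, 5.7, 4.3]
finger_gap: 15.0
grip_force: 60.1
time: 8.98
tool_pos: [612.4, -179.7, 415.5]
tcp_rot: [-180.0, -0.1, 0.0]
ft_force: [2.1, 2.0, 4.3]
finger_gap: 14.9
grip_force: 60.1
time: 9.35
tool_pos: [603.2, -156.8, 415.5]
tcp_rot: [179.9, 0.0, -0.1]
ft_force: [-3.1, -4.9, 4.7]
finger_gap: 15.3
grip_force: 60.3
```

```bash
python3 -m jog '0.006 -0.066 0 0 0 0 1;0 0 0 0 0 0 1'; python3 -m jog '0.017 -0.064 0 0 0 0 1;0 0 0 0 0 0 1';
```

```text
time: 9.6
tool_pos: [603.5, -151.3, 415.5]
tcp_rot: [179.8, 0.1, -0.2]
ft_force: [-7.5, -8.9, 6.9]
finger_gap: 15.5
grip_force: 60.5
time: 9.85
tool_pos: [604.6, -145.4, 415.5]
tcp_rot: [179.7, 0.2, -0.2]
ft_force: [-12.1, -9.9, 9.2]
finger_gap: 14.8
grip_force: 60.7
```

```bash
python3 -m jog '0.01 -0.06 0 0 0 0 1;0 0 0 0 0 0 1'; python3 -m jog '0.038 -0.054 0 0 0 0 1;0 0 0 0 0 0 1';
```

```text
time: 10.1
tool_pos: [605.8, -139.9, 415.5]
tcp_rot: [179.7, 0.2, -0.2]
ft_force: [-10.8, -12.8, 6.4]
finger_gap: 15.0
grip_force: 60.6
time: 10.35
tool_pos: [609.0, -134.5, 415.5]
tcp_rot: [179.7, 0.3, -0.2]
ft_force: [-16.9, -12.5, 10.8]
finger_gap: 15.2
grip_force: 61.1
```

```bash
python3 -m jog '0.046 -0.046 0 0 0 0 1;0 0 0 0 0 0 1';  python3 - <<'E'
from h import *
s=snapshot("scene")
a=s["img"][180:240,280:340,::-1];b=s["img"][130:190,250:310,::-1]
cv2.imwrite("pics/a5.png",cv2.resize(np.hstack([a,b]),(800,400),interpolation=cv2.INTER_CUBIC))
E
```

```text
time: 10.6
tool_pos: [612.9, -129.7, 415.4]
tcp_rot: [179.8, 0.5, -0.2]
ft_force: [-24.0, -9.5, 13.5]
finger_gap: 15.1
grip_force: 61.5
```

View pics/a5.png

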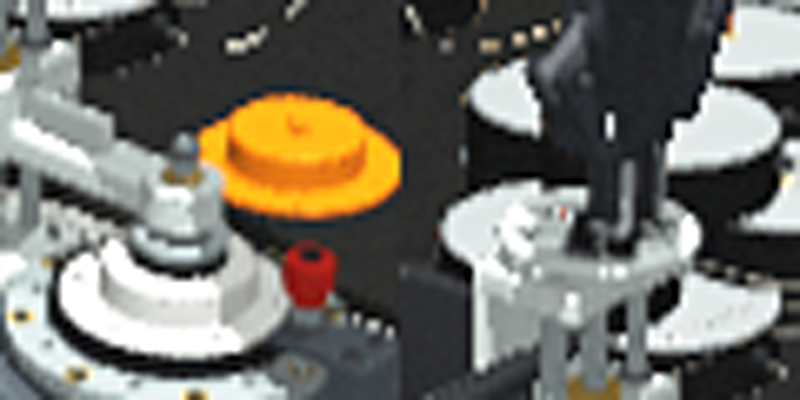

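The pad sits on the boss, and the tangential force has climbed steadily to about 23 N (it ran at 5 N or less), so the screw is against its stop. I'll ease off the wound-up strain and then release.

```bash
python3 -m jog '-0.046 0.046 0 0 0 0 1; -0.038 0.054 0 0 0 0 1;0 0 0 0 0 0 1'
```

```text
time: 11.02
tool_pos: [605.6, -140.4, 415.6]
tcp_rot: [179.7, 0.1, -0.2]
ft_force: [-9.9, -13.9, 7.2]
finger_gap: 15.2
grip_force: 60.9
```

```bash
python3 -m jog '-0.02 0.06 0 0 0 0 1;0 0 0 0 0 0 1'; python3 -m jog '-0.01 0.03 0 0 0 0 1;0 0 0 0 0 0 -0.3;0 0 0 0 0 0 -0.3;0 0 0 0 0 0 -0.3;0 0 0 0 0 0 -0.3'; python3 -m jog '0 0 -0.3 0 0 0 -0.3;0 0 -0.4 0 0 0 -0.3;0 0 0 0 0 0 -1';  python3 - <<'E'
from h import *
s=snapshot("scene")
a=s["img"][180:240,280:340,::-1];b=s["img"][140:200,250:310,::-1]
cv2.imwrite("pics/a6.png",cv2.resize(np.hstack([a,b]),(800,400),interpolation=cv2.INTER_CUBIC))
for a in (180,170,160,150,140):
  P=[642+38*np.cos(np.radians(a)),-155+38*np.sin(np.radians(a)),272];print(a,(proj(s,P)-[250,140])*6.667+[400,0])
E
```

```text
time: 11.28
tool_pos: [604.0, -146.1, 415.5]
tcp_rot: [179.7, 0.1, -0.2]
ft_force: [-6.8, -11.7, 6.4]
finger_gap: 14.8
grip_force: 60.8
time: 11.9
tool_pos: [603.7, -146.1, 414.3]
tcp_rot: [-180.0, 0.0, -0.0]
ft_force: [-0.1, -1.5, -1.2]
finger_gap: 55.8
grip_force: 1.0
time: 12.28
tool_pos: [604.2, -145.9, 489.7]
tcp_rot: [179.9, -0.4, -0.0]
ft_force: [0.4, -0.0, 0.6]
finger_gap: 71.5
grip_force: 0.0
180 [671.40810372  85.30490227]
170 [662.14382193  89.07419773]
160 [651.12373055  92.133861  ]
150 [638.68814867  94.38150399]
140 [625.22895896  95.74089696]
```

View pics/a6.png

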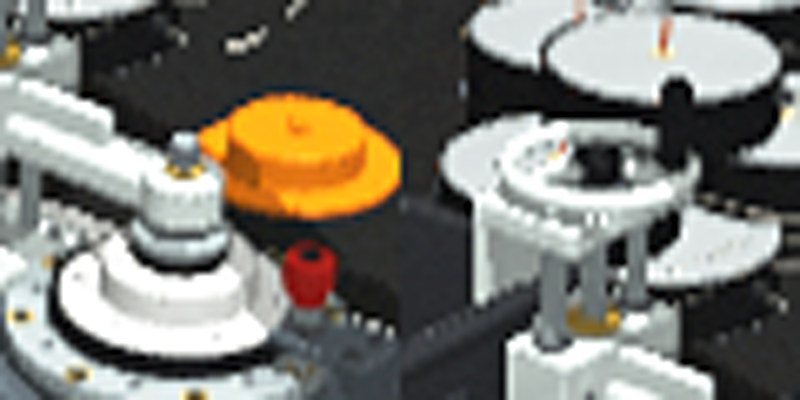

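The handle sprung back to about crop (675,85), near angle 180°, after release, and the pad is on the boss. I'll measure the head and pad drop numerically to confirm the spring is fully pressed.

```bash
python3 - <<'E'
import cv2,numpy as np
ld=lambda n,x:cv2.imread(f"pics/{n}.png")[:400,x:x+400]
s0=ld("a3",0);ims={"turn1":ld("a3",400),"660deg":ld("a4",0),"wound":ld("a5",0),"now":ld("a6",0)}
def m(T,I):
    r=cv2.matchTemplate(I,T,cv2.TM_CCOEFF_NORMED);_,v,_,p=cv2.minMaxLoc(r);return p,round(v,2)
T1=ims["660deg"][120:200,150:225]  # bolt+head
T2=ims["660deg"][218:270,128:235]  # ring bottom
for n,I in {"start":s0,**ims}.items(): print(n,"head",m(T1,I),"ring",m(T2,I))
E
```

```text
start head ((154, 49), 0.76) ring ((132, 150), 0.67)
turn1 head ((152, 88), 0.77) ring ((130, 187), 0.82)
660deg head ((150, 120), 1.0) ring ((128, 218), 1.0)
wound head ((147, 139), 0.78) ring ((128, 226), 0.74)
now head ((148, 130), 0.8) ring ((128, 223), 0.83)
```

At the stop: the head has dropped about 42 mm against 38 mm for the pad ring, so the spring is pressed roughly 3 to 4 mm. The lid is clamped, so next is the knob.

```bash
python3 -m jog '-0.51 -0.01 0 0 0 0 -1;-0.51 0 0 0 0 0 -1;-0.51 0 0 0 0 0 -1;0 0 0.5 0 0 0 -1;0 0 0.5 0 0 0 -1' 80; python3 -m jog '0 0 0.5 0 0 0 -1;0 0 0.4 0 0 0 -1;0 0 0 0 0 0 -1';  python3 - <<'E'
from h import *
s=snapshot("scene")
cv2.imwrite("pics/a7.png",cv2.resize(s["img"][160:240,275:375,::-1],(750,600),interpolation=cv2.INTER_CUBIC))
ks,n=blob(s,(315,210,340,235),red);print(ks,n)
E
```

```text
time: 12.95
tool_pos: [450.0, -144.8, 383.4]
tcp_rot: [180.0, -0.1, -0.1]
ft_force: [1.1, 0.2, -1.1]
finger_gap: 85.2
grip_force: 0.0
time: 13.32
tool_pos: [448.6, -143.9, 290.2]
tcp_rot: [-179.8, 0.5, -0.0]
ft_force: [-0.0, -0.6, -0.6]
finger_gap: 85.7
grip_force: 0.0
[326.04 221.38] 50
```

View pics/a7.png

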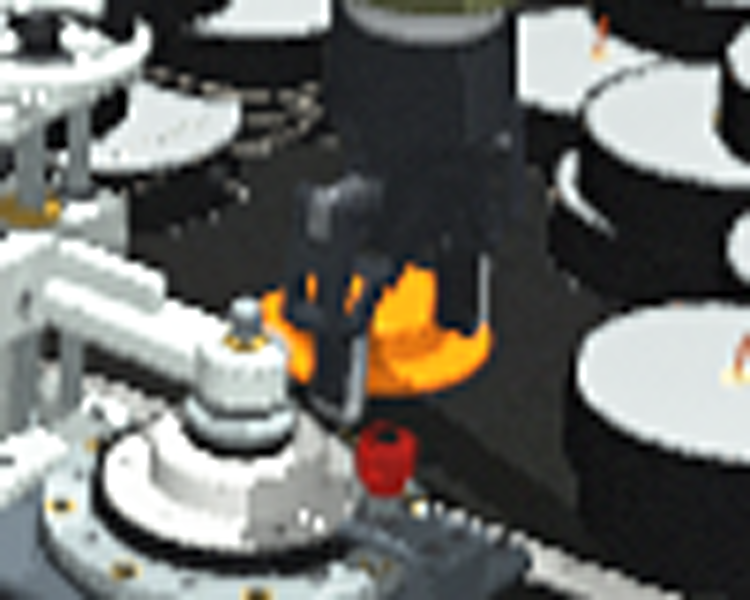

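The fingers straddle the red knob (crop about (385,460)) and are centred over it. I'll descend and grip.

```bash
python3 -m jog '0.01 0 0.25 0 0 0 -1;0 0 0.22 0 0 0 -1;0 0 0 0 0 0 -1;0 0 0 0 0 0 1;0 0 0 0 0 0 1' 80; python3 -m jog '0 0 0 0 0 0 1;0 0 0 0 0 0 1;0 0 0 0 0 0 1'
```

```text
time: 14.0
tool_pos: [452.5, -145.3, 249.6]
tcp_rot: [179.9, -0.2, -0.0]
ft_force: [-0.1, -0.3, 0.6]
finger_gap: 51.8
grip_force: 0.0
time: 14.38
tool_pos: [452.2, -143.5, 249.1]
tcp_rot: [-179.8, -0.1, -0.0]
ft_force: [-3.5, 15.0, 14.1]
finger_gap: 22.9
grip_force: 77.8
```

```bash
python3 -m jog '0 -0.025 -0.05 0 0 0 1;0 0 0 0 0 0 1' 100; python3 -m jog '0 0 -0.05 0 0 0 1;0 0 0 0 0 0 1'; python3 -m jog '0 0 -0.05 0 0 0 1;0 0 0 0 0 0 1'
```

```text
time: 14.62
tool_pos: [451.9, -142.3, 252.6]
tcp_rot: [180.0, -0.1, -0.0]
ft_force: [6.7, 0.3, -8.9]
finger_gap: 22.5
grip_force: 98.4
time: 14.88
tool_pos: [451.8, -142.4, 257.2]
tcp_rot: [-180.0, -0.1, -0.1]
ft_force: [9.4, -0.5, -12.7]
finger_gap: 22.0
grip_force: 98.5
time: 15.12
tool_pos: [451.8, -142.4, 261.5]
tcp_rot: [-180.0, -0.1, -0.1]
ft_force: [10.0, -0.8, -14.9]
finger_gap: 21.8
grip_force: 104.8
```

```bash
python3 -m jog '-0.01 0 -0.03 0 0 0 1;0 0 0 0 0 0 1;0 0 0 0 0 0 1' 120; python3 -m jog '0 0 -0.02 0 0 0 1;0 0 0 0 0 0 1;0 0 0 0 0 0 1'; python3 - <<'E'
from h import *
s=snapshot("scene")
cv2.imwrite("pics/a8.png",cv2.resize(s["img"][160:240,275:375,::-1],(750,600),interpolation=cv2.INTER_CUBIC))
E
```

```text
time: 15.5
tool_pos: [450.9, -142.3, 261.8]
tcp_rot: [-180.0, -0.1, -0.1]
ft_force: [28.1, -5.0, -44.3]
finger_gap: 21.0
grip_force: 122.0
time: 15.88
tool_pos: [450.7, -142.2, 262.0]
tcp_rot: [-179.9, -0.1, -0.1]
ft_force: [35.2, -8.0, -61.6]
finger_gap: 21.4
grip_force: 121.4
```

View pics/a8.png

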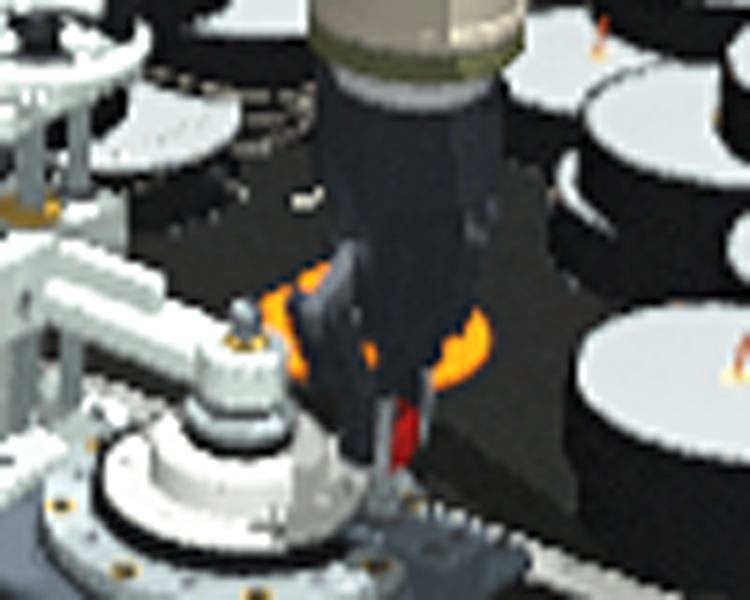

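The knob is lifted to its stop between the pads: rise stopped at about 12.5 mm and the force jumped to 62 N. I'll ease the excess pull and check that it holds.

```bash
python3 -m jog '0.015 0 0.025 0 0 0 1;0 0 0 0 0 0 1;0 0 0 0 0 0 1'; python3 -m jog '0 0 0 0 0 0 1;0 0 0 0 0 0 1;0 0 0 0 0 0 1;0 0 0 0 0 0 1;0 0 0 0 0 0 1'; python3 -m jog '0 0 0 0 0 0 1;0 0 0 0 0 0 1;0 0 0 0 0 0 1;0 0 0 0 0 0 1;0 0 0 0 0 0 1'
```

```text
time: 16.3
tool_pos: [451.8, -142.3, 261.7]
tcp_rot: [-179.9, 0.1, -0.1]
ft_force: [17.2, -3.8, -33.4]
finger_gap: 21.3
grip_force: 124.8
time: 16.92
tool_pos: [451.8, -142.3, 261.8]
tcp_rot: [-179.9, 0.0, -0.1]
ft_force: [17.2, -3.8, -34.1]
finger_gap: 21.3
grip_force: 124.8
time: 17.55
tool_pos: [451.8, -142.3, 261.8]
tcp_rot: [-179.9, 0.0, -0.1]
ft_force: [17.4, -4.2, -33.5]
finger_gap: 21.4
grip_force: 124.8
```

The hold is steady at 34 N, against about 15 N from the spring, so the pin is at its upper stop and not slipping.

```bash
python3 -c "from bench import *; print(hand_in())"
```

```text
the job is handed in; nothing more can be done
None
```

Job handed in: I wound the handwheel clockwise to its stop so the pad clamps the lid, then pulled the red knob up to its upper stop, and the gripper is still holding it there.

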